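# Spoiled ink jar through the spring flap of the drop box

### The arm

A 7-joint arm with a two-finger parallel gripper is mounted at the origin on the work surface; the furniture and walls round the work are solid. World frame = base frame: x ahead of the robot, y to its left, z up, the work surface at z = 0. Lengths are in m, angles in rad, forces in N, time in s.
With the tool pointing down it reaches from about 0.4 to 0.85 m from the base axis. Payload 10.4 kg.
Tool frame: the origin (TCP) lies where the fingers leave the gripper's body, on its centre line; the fingertips stand 73 mm ahead of it and the grasp point (between the pads) lies 54 mm ahead of it; z points along the fingers, y is the line along which they close (so a half turn about z gives the same grasp; the last joint's range is limited). The gripper opens to 85 mm and grips with 20 to 120 N. Pads are 22 mm wide; open, the fingers measure 114 mm over their backs; the gripper's body (76 mm by 85 mm) begins 54 mm behind the grasp point. The pads swing forward as they close: fully open they stand 13 mm farther back than shut.
Start: joints at [-1.165, 0.332, -0.065, 1.46, 0.022, 1.35, -0.088], TCP at [0.26, 0.568, 0.304] pointing down, gripper open.
Joint ranges: [-2.6, 2.6], [-0.5, 2.12], [-1.47, 1.34], [0.16, 2.42], [-1.27, 4.41], [0.06, 2.06], [-2.6, 2.6]. Speed limits (rad/s): [2.22, 2.22, 2.79, 2.79, 3.14, 3.14, 3.14].

### API

Orientations are given as a unit quaternion [x, y, z, w].
In Python, from workcell import manip, camera gives the robot as it stands. The module is installed in compiled form; this text tells all that it offers.
- The arm moves only by the shell command python3 -m creep 'ROWS' [OPENING] [FORCE]. ROWS is JSON, a list of rows, each a list of 2 entries, a list of its own where there are three numbers: the shift along the tool's x, y, z in mm, then the turn about the tool's z in rad. In form: [[[tx, ty, tz], twist], ...]. A call has 1 to 5 rows; each row is the pose to reach, as a shift and turn from the pose commanded when the call began, along the tool's axes at that moment; what a row does not reach only later rows make up. A row lasts 1/12 s, in which the tool goes at most 41.7 mm and 7.16 degrees, less where a joint would pass 70% of its speed; a pose out of reach is approached as far as the arm can. A call with a gripper value outside its range is refused whole. OPENING is the opening, from 0 (shut) to 1 (fully open), set as the call begins (- or left out, the last holds). The fingers move at their own pace and stop on an object; FORCE is the grip in N (left out, the last holds). Time passes only in rows, so rows that repeat a pose let the fingers close. It gives the time, the measured TCP pose, the force, the opening and the grip force at its end, in the units of the state.
- manip.get_obs(): the state, without advancing time (a new reading comes with each control period).
- camera(name): name is "scene" or "top" or "wrist"; returns a dict with "pixels" (400x640x3 uint8, red, green, blue), "z_map" (400x640 float32, m along the optical axis (not along the pixel's ray), 0 where there is no reading), "fx", "fy", "cx", "cy" (pixels), "distortion" ([k1, k2, p1, p2, k3] as OpenCV has them; the pictures are not rectified), "extrinsics" (4x4, takes a point from world to camera coordinates). Camera axes: x right, y down, z forward; pixel columns grow to the right and rows downward; lengths in m; the calibration is good to about 2 mm. A picture is of the moment at which its call begins.
- manip.hand_in(): hands the job in; it is judged then, once.
The state is a dict: "clock": time; "joint_pos": joint angles; "joint_velocities": joint speeds; "tau": joint torques, N m; "position": TCP position; "ee_rot": TCP orientation; "ft_force": force on the tool from outside, world axes, zero at the start; "torque": the same for the moment, N m; "grip_width": opening from 0.0 (shut) to 1.0 (fully open); "grasp_force": force on a finger pad.
Only numpy, scipy, OpenCV 4.12 (cv2) and the standard library are available. Lean on these libraries where they do the work, as an engineer would, in place of code of your own. Each camera call takes 0.05 s, during which the arm holds its last target. There are 200 camera calls.

### The job

Get rid of the small jar of spoiled ink that stands on the ledge of the grey drop box, without picking it up: with one finger push the box's self-closing flap down by one of its two side rails, and while that finger keeps it open, push the jar over the edge of the ledge with the other finger so that it drops into the box. Then take the hand away so that the flap springs shut over the jar. Never lift the jar, and leave the big jar, the brush and the roll of tape where they are.

Things in the scene. Friction and masses are not known exactly. Their poses are not given: they have to be found in the camera images.
- drop_box: Grey sheet-steel drop box, fixed, hollow; case x -60 to 165 mm, y +-60 mm in its own frame, inner floor 8 mm above the table. Origin on the table below the ledge's far edge; x points the way the jar is pushed (ledge to flap), y left, z up. The case's far end, x 114 to 165 mm, is closed by a fixed hood 165 mm high; carrying handles stick out of the sides by 13 mm, 70 to 90 mm up.
- ledge_edge (a point): Middle of the ledge's far edge, on its upper face, 150 mm above the table; axes as the box. The ledge is a flat steel shelf from x = -122 mm to x = 0 (its first 62 mm stick out in front of the case), 120 mm wide up to x = -60 mm and 86 mm wide from there on, between the flap's cheeks.
- flap (a joint): Angle of the flap (rad): 0 shut, 0.52 fully down (hard stop); a spring shuts it. The flap is a smooth plate, x 2 to 110 mm, 92 mm wide, between two upright cheeks (y = +-50 mm) that carry the rails. Shut, the plate is level 15 mm above the ledge and its near edge is a sill that stops the jar; fully down, the sill is 13 mm below the ledge and the plate slopes 30 degrees down into the box.
- flap_pin (a point): Middle of the flap's hinge pin: level, along the box's y, at x = -50 mm in the box's frame, 1 mm above the ledge's face. Holding the flap fully down takes about 0.35 N m about it: 7 N pressed 50 mm beyond the pin, 3.5 N at 100 mm, more nearer the pin.
- left_rail (a point): Point on the upper side of the left rail, 90 mm from the pin. The rails are round steel bars, 10 mm thick, at y = +-50 mm, one on each cheek. Shut, they rise from the pin at 30 degrees, away from the ledge, to 77 mm above the ledge at x = 71 mm. Fully down they are level, tops 6 mm above the ledge's face from x = -45 to 90 mm, so a finger can slide along one at ledge height.
- right_rail (a point): The same point on the right rail (y = -50 mm of the box).
- jar: The small closed ink jar with a black screw lid, standing upright on the ledge: 47 mm diameter (body 44 mm, the lid 47 mm is its widest part, 28 to 42 mm up), 42 mm tall, about 0.16 kg. Origin at the centre of its underside, z up. At the start its centre is 30 to 58 mm before the ledge's far edge and at most 12 mm to the side of the middle.
- big_jar: Bystander: a closed ink jar 55 mm in diameter and 55 mm tall, standing on the table to the left of the box. Origin at the centre of its underside.
- brush: Bystander: a flat brush 178 x 31 x 12 mm lying on the table to the right of the box, its length along its y. Origin at the centre of its underside.
- tape_roll: Bystander: a grey roll of tape 103 mm in diameter and 48 mm tall, lying flat on the table to the left of the box's far end. Origin at the centre of its underside.
Mind the look-alikes: they are no part of the job. What is shaped like the jar but brown or orange is not meant.

How it is judged:
On the way, in this order (a step that is already met when the one before it is completed fails the run):
1. a finger pushes the flap down (by at least 0.35 rad) while the jar still stands on the ledge (value of joint flap above 0.35 rad and contact force between the fingers and flap above 0.5 N and x of jar in the frame of drop_box below -0.008 m and z of jar in the frame of drop_box above 0.145 m), for 0.1 s.
2. the jar goes over the edge of the ledge while the finger still keeps the flap down (value of joint flap above 0.3 rad and contact force between the fingers and flap above 0.3 N and x of jar in the frame of drop_box above 0 m).
At the end, for the whole second after the job is handed in: The jar lies at rest inside the case (its underside's centre less than 85 mm above the table, within the walls) and the flap is shut again (within 0.04 rad) (z of jar in the frame of drop_box below 0.085 m and x of jar in the frame of drop_box between -0.06 and 0.165 m and y of jar in the frame of drop_box between -0.06 and 0.06 m and linear speed of jar below 0.03 m/s and value of joint flap below 0.04 rad); the robot touches nothing.
It fails at once if the jar is lifted more than 20 mm above the ledge (z of jar in the frame of drop_box above 0.17 m).
It fails at once if the jar falls beside the box (z of jar in the frame of drop_box below 0.13 m and (x of jar in the frame of drop_box below -0.06 m or y of jar in the frame of drop_box above 0.06 m or y of jar in the frame of drop_box below -0.06 m)).
It fails at once if the big jar is moved more than 20 mm (distance of big_jar from where it was at the start of the episode above 0.02 m).
It fails at once if the brush is moved more than 20 mm (distance of brush from where it was at the start of the episode above 0.02 m).
It fails at once if the roll of tape is moved more than 20 mm (distance of tape_roll from where it was at the start of the episode above 0.02 m).
It also fails if it takes over 35 s, if anything falls off the work surface, if the arm or the gripper's body presses on something with over 40 N, if the wrist force passes 120 N, or if a joint passes its speed limit or range.

## Working session

There is one attempt and no reset: what is moved stays moved. The work goes in short steps, Python scripts to look and compute and a shell command to move; the robot and the scene stay as the last step left them, time stands still between calls to the robot, and variables do not carry over. Pictures are saved under pics/ and viewed, at most 10 in all, crops included, and the job is handed in when it is done.

```bash
mkdir -p pics
python3 - <<'E'
from workcell import manip, camera
import cv2,pickle,numpy as np
for n in("scene","top"):
    c=camera(n); pickle.dump(c,open(n+".pkl","wb")); cv2.imwrite(f"pics/{n}0.png",c["pixels"][:,:,::-1]); print(n,c["fx"],c["distortion"],np.round(c["extrinsics"],3).tolist())
print(manip.get_obs())
E
```

```text
scene 453.575667914039 [-0.11602344  0.          0.          0.          0.        ] [[0.449, -0.894, 0.015, -0.238], [-0.599, -0.313, -0.737, 0.425], [0.663, 0.322, -0.675, 0.655], [0.0, 0.0, 0.0, 1.0]]
top 399.3320842285364 [-0.07694913  0.          0.          0.          0.        ] [[-0.012, -1.0, -0.017, 0.035], [-0.992, 0.014, -0.128, 0.55], [0.128, 0.015, -0.992, 0.903], [0.0, 0.0, 0.0, 1.0]]
{'clock': 0.1, 'joint_pos': array([-1.16458914,  0.33280419, -0.06473775,  1.46083311,  0.02158946,
        1.34986242, -0.08852318]), 'joint_velocities': array([ 4.31800532e-06, -2.86872992e-03, -6.82448409e-04, -2.54813658e-03,
       -5.74705588e-04, -5.35930215e-04,  2.39351263e-04]), 'tau': array([ 2.36560969e-03, -6.26750135e+01,  4.96806297e-02, -3.92423916e+01,
        1.62742089e-02,  7.11085697e-03,  2.40988635e-05]), 'position': array([0.25974806, 0.56821995, 0.30320988]), 'ee_rot': array([ 2.12750561e-01,  9.77106356e-01, -5.95186163e-04, -1.14326391e-04]), 'ft_force': array([0.12215281, 0.03730921, 0.64068133]), 'torque': array([0.04282456, 0.00149877, 0.02584026]), 'grasp_force': 0.0, 'grip_width': 0.9996190739991028}
```

View pics/scene0.png

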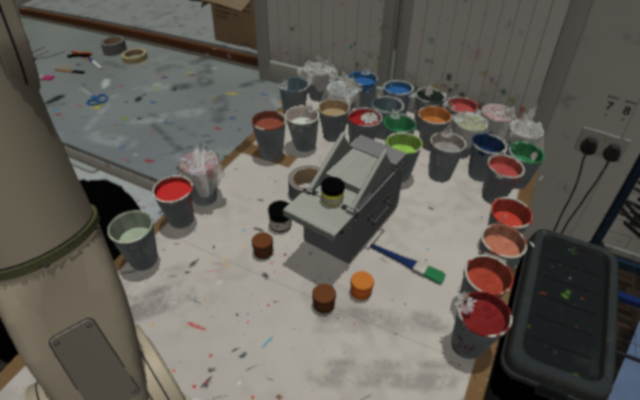

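View pics/top0.png

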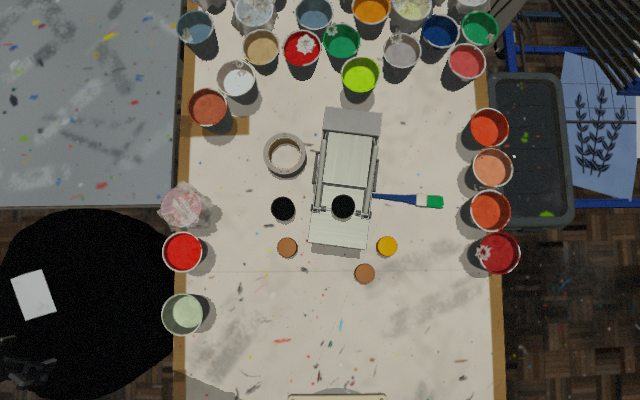

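The scene picture shows the box's ledge facing the robot, with the small jar on it at (332,190). In the top picture the jar is at (343,207), the ledge's front edge runs (308,245)–(368,250), and the hood is at (352,120). Next I measure from depth.

```bash
cat > h.py <<'E'
import numpy as np,cv2
def cloud(c):
    v,u=np.mgrid[:400,:640]
    K=np.array([[c["fx"],0,c["cx"]],[0,c["fy"],c["cy"]],[0,0,1.]])
    n=cv2.undistortPoints(np.stack([u,v],-1).reshape(-1,1,2).astype(float),K,np.array(c["distortion"])).reshape(400,640,2)
    z=c["z_map"].astype(float); P=np.dstack([n*z[...,None],z])
    E=np.array(c["extrinsics"]); return (P-E[:3,3])@E[:3,:3]
E
python3 - <<'E'
import pickle,numpy as np,cv2
from h import cloud
c=pickle.load(open("top.pkl","rb"));W=cloud(c);v,u=np.mgrid[:400,:640]
def rep(n,u0,u1,v0,v1,z0,z1):
    m=(u>=u0)&(u<u1)&(v>=v0)&(v<v1)&(W[...,2]>z0)&(W[...,2]<z1)&(c["z_map"]>0)
    p=W[m]; r=cv2.minAreaRect(p[:,:2].astype(np.float32)*1000)
    print(n,len(p),"medz",np.median(p[:,2]).round(4),"rect",np.round(r[0],1),np.round(r[1],1),round(r[2],2)); print(np.round(cv2.boxPoints(r)).tolist())
rep("ledgefront",300,380,222,256,.14,.16)
rep("hood",315,390,100,140,.155,.175)
rep("plate",325,375,133,185,.155,.18)
rep("jar",325,360,190,222,.185,.2)
rep("bigjar",268,298,195,225,.045,.065)
rep("tape",260,308,130,178,.035,.06)
rep("brush",370,445,188,212,.006,.025)
for s in [(322,170),(376,170),(318,190),(374,190)]: print(s,W[s[1],s[0]].round(3))
E
```

```text
ledgefront 1441 medz 0.1485 rect [477.3  -6.6] [122.5  55.4] 87.82
[[447.0, -67.0], [503.0, -69.0], [507.0, 54.0], [452.0, 56.0]]
hood 1623 medz 0.1633 rect [703.5 -38.5] [120.7  72.8] 81.9
[[659.0, -93.0], [731.0, -103.0], [748.0, 16.0], [676.0, 26.0]]
plate 2295 medz 0.1635 rect [634.4 -33.3] [101.9 110.4] 89.1
[[578.0, -83.0], [689.0, -85.0], [690.0, 17.0], [580.0, 19.0]]
jar 429 medz 0.1907 rect [532.4 -16.5] [43.3 45.6] 88.78
[[509.0, -38.0], [555.0, -39.0], [556.0, 5.0], [510.0, 6.0]]
bigjar 426 medz 0.0536 rect [546.7 119.2] [51.3 52.2] 88.67
[[520.0, 94.0], [572.0, 93.0], [573.0, 144.0], [521.0, 145.0]]
tape 708 medz 0.0454 rect [678.9 115.5] [100.6 101.6] 38.48
[[608.0, 124.0], [671.0, 44.0], [750.0, 107.0], [687.0, 187.0]]
brush 576 medz 0.0097 rect [ 572.4 -181.2] [174.6  30.6] 82.18
[[545.0, -266.0], [576.0, -270.0], [599.0, -97.0], [569.0, -93.0]]
(322, 170) [0.602 0.024 0.196]
(376, 170) [ 0.628 -0.098  0.072]
(318, 190) [0.567 0.033 0.173]
(374, 190) [ 0.581 -0.091  0.078]
```

```bash
python3 -m creep '[[[0,0,-38],0],[[-30,-24,-40],0.12],[[-62,-49,-40],0.24],[[-94,-75,-40],0.36],[[-126,-101,-40],0.48]]' 1
python3 -m creep '[[[0,0,0],0.12],[[0,0,0],0.24],[[0,0,0],0.35],[[0,0,0],0.35]]'
```

```text
clock: 0.52
position: [0.3329, 0.4224, 0.3436]
ee_rot: [0.441, 0.897, -0.0, -0.0]
ft_force: [0.1, 0.2, -0.1]
grip_width: 0.998
grasp_force: 0.0
clock: 0.85
position: [0.3325, 0.4239, 0.3437]
ee_rot: [0.591, 0.807, -0.0, -0.0]
ft_force: [-0.1, 0.7, -0.0]
grip_width: 1.004
grasp_force: 0.0
```

```bash
python3 -m creep '[[[-40,6,0],0],[[-80,12,0],0],[[-120,18,0],0],[[-160,24,0],0],[[-200,30,0],0]]'
python3 -m creep '[[[-40,7,0],0],[[-80,14,0],0],[[-120,21,0],0],[[-160,28,0],0],[[-200,35,0],0]]'
python3 -m creep '[[[-40,5,0],0],[[-59,8,0],0],[[-59,8,20],0],[[-59,8,40],0],[[-59,8,40],0]]'
python3 - <<'E'
from workcell import camera
import cv2,pickle,numpy as np
p=[]
for n in("wrist","scene","top"):
    c=camera(n); pickle.dump(c,open(n+"1.pkl","wb")); p.append(c["pixels"][:,:,::-1])
s=cv2.resize(p[1][100:300,220:470],None,fx=1.2,fy=1.2);t=cv2.resize(p[2][100:270,270:420],None,fx=1.3,fy=1.3)
o=np.zeros((600,640,3),np.uint8); o[:360]=cv2.resize(p[0],(640,360)) ; o[360:360+s.shape[0],:s.shape[1]]=s; o[360:360+t.shape[0],320:320+t.shape[1]]=t
cv2.imwrite("pics/hover.png",o)
E
```

```text
clock: 1.27
position: [0.4228, 0.2413, 0.3438]
ee_rot: [0.587, 0.81, -0.0, -0.0]
ft_force: [-0.1, 1.9, 0.3]
grip_width: 1.0
grasp_force: 0.0
clock: 1.68
position: [0.5175, 0.0616, 0.3439]
ee_rot: [0.587, 0.81, 0.0, 0.0]
ft_force: [1.4, 0.5, 0.4]
grip_width: 1.001
grasp_force: 0.0
clock: 2.1
position: [0.5415, 0.0095, 0.3002]
ee_rot: [0.587, 0.809, -0.002, -0.002]
ft_force: [-0.5, 0.5, 0.1]
grip_width: 0.997
grasp_force: 0.0
```

View pics/hover.png

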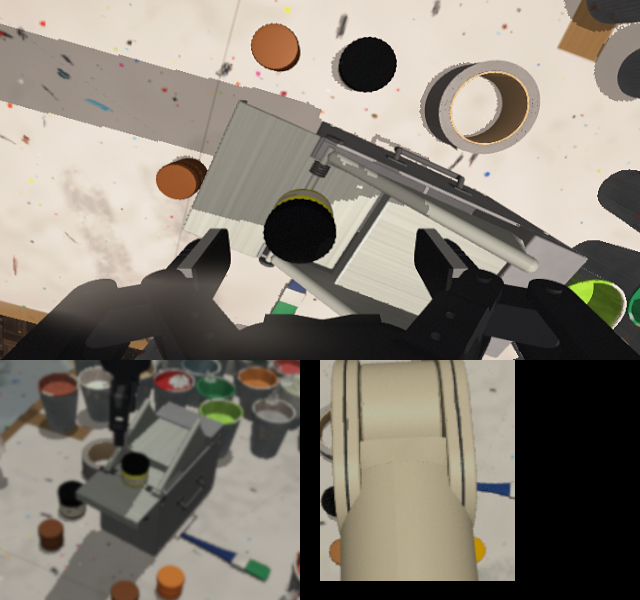

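The wrist view shows the jar lid at (300,230), the fingertips at about (215,240) and (430,240), and the left rail running (330,155)–(535,268). I'll put all of these in the box frame using depth.

```bash
cat >> h.py <<'E'
a=np.radians(-8.1); R=np.array([[np.cos(a),-np.sin(a)],[np.sin(a),np.cos(a)]]); O=np.array([.576,-.020])
def box(P): # world -> box frame, mm
    return np.concatenate([(P[...,:2]-O)@R,P[...,2:]],-1)*1000
E
python3 - <<'E'
import pickle,numpy as np,cv2
from h import *
c=pickle.load(open("wrist1.pkl","rb"));B=box(cloud(c));ok=c["z_map"]>0;v,u=np.mgrid[:400,:640]
def st(n,m):
    p=B[m&ok]; print(n,len(p),"lo",np.percentile(p,2,0).round(),"med",np.median(p,0).round(1),"hi",np.percentile(p,98,0).round())
j=(u>262)&(u<338)&(v>205)&(v<300)&(abs(B[...,2]-191)<4)
(x,y),r=cv2.minEnclosingCircle(B[j&ok][:,:2].astype(np.float32));print("jar",x,y,r)
st("jar",j)
st("fingL",(u<240)&(u>150)&(v>230)&(v<330)&(B[...,2]>215)&(B[...,2]<262))
st("fingR",(u<520)&(u>405)&(v>230)&(v<330)&(B[...,2]>236)&(B[...,2]<262))
for s in [(340,160),(400,194),(460,228),(530,266),(220,115),(190,230),(240,105),(320,125)]: print(s,B[int(s[1]/.9),s[0]].round(1))
for s in [(215,232),(228,232),(200,250),(180,268),(215,262),(418,232),(432,232),(450,250),(468,268)]: print("f",s,B[int(s[1]/.9),s[0]].round(1))
E
```

```text
jar -42.47244644165039 -0.3058854937553406 23.097009658813477
jar 3788 lo [-63. -20. 189.] med [-43.2   1.5 192.5] hi [-23.  21. 194.]
fingL 1213 lo [-91.  -4. 243.] med [-79.5   8.  253.8] hi [-72.  15. 262.]
fingR 1253 lo [ -5.  34. 242.] med [ -0.3  48.9 253.9] hi [  8.  56. 262.]
(340, 160) [-39.5  53.4 161.1]
(400, 194) [  1.2  52.8 185.6]
(460, 228) [ 36.5  52.  205.4]
(530, 266) [ 70.3  52.8 226.7]
(220, 115) [-166.6   16.9    0.6]
(190, 230) [-113.8  -54.1  151. ]
(240, 105) [-118.    59.2  150. ]
(320, 125) [-58.1  56.8   7.2]
f (215, 232) [-84.3  14.  248.8]
f (228, 232) [-86.8 -42.5 151. ]
f (200, 250) [-84.5  14.4 266. ]
f (180, 268) [-86.4  12.7 278. ]
f (215, 262) [-77.6   7.9 261.5]
f (418, 232) [ -3.7  50.7 243.1]
f (432, 232) [ -0.6  54.8 247.7]
f (450, 250) [2.000e-01 5.570e+01 2.651e+02]
f (468, 268) [  6.   53.9 272. ]
```

```bash
python3 -m creep '[[[3,1,10],0],[[3,1,25],0],[[3,1,40],0],[[3,1,40],0]]'
python3 -m creep '[[[0,0,10],0],[[0,0,20],0],[[0,0,30],0],[[0,0,36],0],[[0,0,36],0]]'
```

```text
clock: 2.58
position: [0.5419, 0.0136, 0.2617]
ee_rot: [0.588, 0.809, -0.001, -0.001]
ft_force: [-0.3, 0.3, -0.3]
grip_width: 1.002
grasp_force: 0.0
clock: 3.0
position: [0.5429, 0.0129, 0.2271]
ee_rot: [0.589, 0.808, -0.0, -0.0]
ft_force: [1.8, -0.4, 4.3]
grip_width: 0.995
grasp_force: 2.2
```

```bash
cat > look.py <<'E'
import sys,cv2,numpy as np
from workcell import camera,manip
from h import *
c=camera("wrist");cv2.imwrite(f"pics/{sys.argv[1]}.png",c["pixels"][:,:,::-1])
B=box(cloud(c));ok=c["z_map"]>0;P=c["pixels"].astype(int)
j=ok&(abs(B[...,2]-191)<4)&(P.max(2)<70)&(abs(B[...,1])<26)&(B[...,0]>-72)&(B[...,0]<30)
j=cv2.morphologyEx(j.astype(np.uint8),cv2.MORPH_OPEN,np.ones((5,5)))>0
if j.sum()>50: print("jar",cv2.minEnclosingCircle(B[j][:,:2].astype(np.float32)),j.sum())
m=ok&(B[...,1]>46)&(B[...,1]<58)&(B[...,0]>60)&(B[...,0]<90)&(B[...,2]>145)&(B[...,2]<240);print("rail z @60-90",np.percentile(B[m][:,2],[5,50,95]).round(1) if m.sum() else None)
o=manip.get_obs();print(o["position"].round(4),o["ft_force"].round(1),o["torque"].round(2),o["clock"])
E
python3 look.py down
```

```text
jar ((-43.25151062011719, 1.9554722309112549), 22.76447868347168) 5209
rail z @60-90 [145.9 154.8 185.2]
[0.5429 0.0129 0.2277] [0.5 0.4 4.2] [ 0.21 -0.08  0.03] 3.05
```

View pics/down.png

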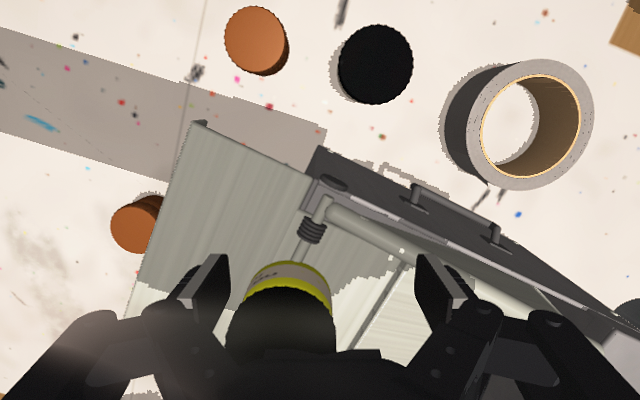

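The wrist view shows the right finger at (440,280) on the left rail with the flap partly down. The left finger is at (205,280), behind the jar at (285,310). I'll press down the rest of the way.

```bash
python3 -m creep '[[[0,0,4],0],[[0,0,8],0],[[0,0,10],0],[[0,0,10],0]]'; python3 look.py d2
```

```text
clock: 3.38
position: [0.5436, 0.0129, 0.2186]
ee_rot: [0.589, 0.808, 0.001, 0.001]
ft_force: [2.5, 0.3, 4.7]
grip_width: 1.0
grasp_force: 2.8
jar ((-45.24686813354492, 6.771635055541992), 21.34874153137207) 3977
rail z @60-90 [145.4 161.5 164.1]
[0.5436 0.0129 0.2188] [2.5 0.1 5.2] [ 0.05 -0.74 -0.06] 3.4333
```

```bash
python3 -m creep '[[[0,0,1.5],0],[[0,0,3],0],[[0,0,3],0]]'; python3 look.py d3
```

```text
clock: 3.68
position: [0.5439, 0.0128, 0.2159]
ee_rot: [0.589, 0.808, 0.001, 0.001]
ft_force: [3.3, -1.1, 5.7]
grip_width: 0.998
grasp_force: 3.0
jar ((-45.71921157836914, 7.888816833496094), 21.03816032409668) 3494
rail z @60-90 [153.4 156.4 158.5]
[0.5439 0.0128 0.216 ] [ 3.3 -1.1  5.3] [ 0.04 -0.81 -0.07] 3.7333
```

View pics/d3.png

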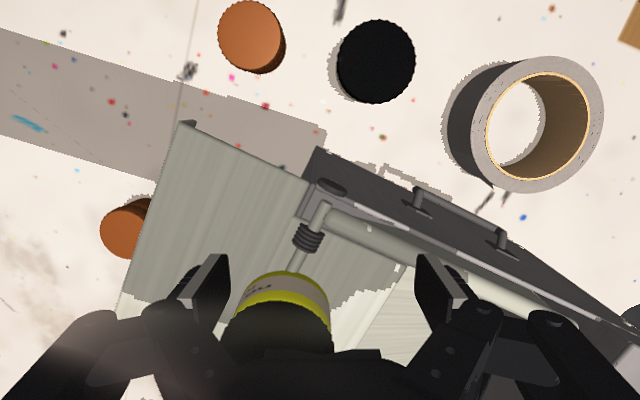

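Fully down: rail tops are at about 156 mm. The jar is still at (280,310) ahead of the left finger. Now I push along box +x.

```bash
python3 -m creep '[[[-2,4.5,0],0],[[-4.4,9,0],0],[[-6.6,13.5,0],0],[[-8.7,18,0],0],[[-8.7,18,0],0]]'; python3 look.py p1
python3 - <<'E'
from workcell import camera
import cv2
c=camera("scene");cv2.imwrite("pics/s1.png",cv2.resize(c["pixels"][110:290,230:450,::-1],None,fx=3,fy=3))
E
```

```text
clock: 4.15
position: [0.5628, 0.0103, 0.2155]
ee_rot: [0.589, 0.808, 0.0, -0.0]
ft_force: [-1.8, 1.2, 7.5]
grip_width: 1.002
grasp_force: 3.8
jar ((-36.44145965576172, 16.710908889770508), 25.46321678161621) 3994
rail z @60-90 [152.6 156.  157.4]
[0.5627 0.0103 0.2155] [-0.6  0.5  5.5] [ 0.21  0.07 -0.01] 4.2
```

View pics/p1.png

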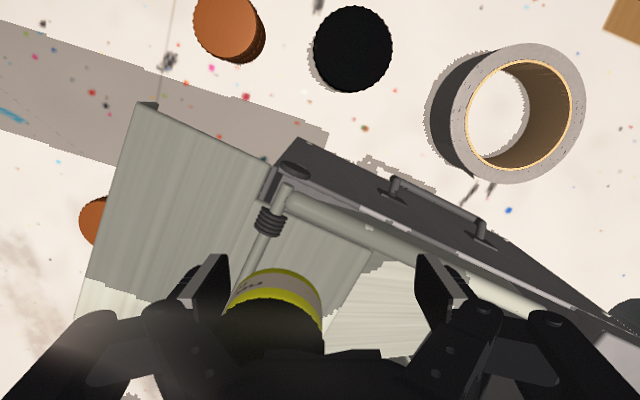

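View pics/s1.png

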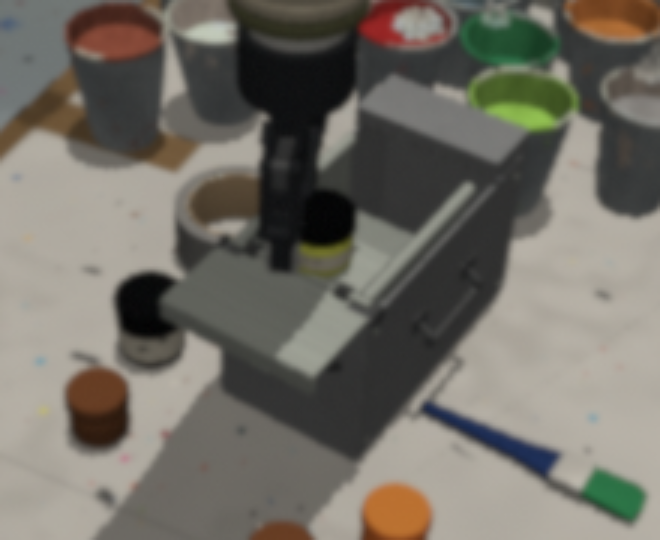

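The finger is behind the jar in both views, and the lid is at about (325,215) in the scene crop. I'll measure its lateral drift with the scene camera's depth.

```bash
cat > sj.py <<'E'
import cv2,numpy as np
from workcell import camera
from h import *
c=camera("scene");B=box(cloud(c));P=c["pixels"].astype(int)
v,u=np.mgrid[:400,:640]
m=(c["z_map"]>0)&(P.max(2)<60)&(B[...,2]>187)&(B[...,2]<196)&(abs(B[...,1])<45)&(B[...,0]>-60)&(B[...,0]<60)
p=B[m];print(m.sum(),"lo",np.percentile(p,2,0).round(),"hi",np.percentile(p,98,0).round(),cv2.minEnclosingCircle(p[:,:2].astype(np.float32)) if len(p) else "")
E
python3 sj.py
python3 - <<'E'
import pickle,numpy as np
from h import *
c=pickle.load(open("scene1.pkl","rb"));B=box(cloud(c));P=c["pixels"].astype(int)
m=(P.max(2)<60)&(B[...,2]>187)&(B[...,2]<196)&(abs(B[...,1])<45)&(B[...,0]>-80)&(B[...,0]<60)
p=B[m];print(m.sum(),np.percentile(p,2,0).round(),np.percentile(p,98,0).round())
E
```

```text
241 lo [-52. -25. 187.] hi [ -9.   9. 193.] ((-32.70854187011719, -4.417514801025391), 26.929227828979492)
304 [-66. -25. 188.] [-27.  16. 194.]
```

```bash
python3 -m creep '[[[-2,4.5,0],0],[[-4.4,9,0],0],[[-6.6,13.5,0],0],[[-8.7,18,0],0],[[-8.7,18,0],0]]'; python3 look.py p2;python3 sj.py
```

```text
clock: 4.72
position: [0.5826, 0.0076, 0.2155]
ee_rot: [0.589, 0.808, 0.0, -0.0]
ft_force: [-2.7, 1.5, 6.7]
grip_width: 1.001
grasp_force: 3.9
jar ((-16.062217712402344, 15.921602249145508), 25.96097755432129) 3889
rail z @60-90 [153.5 211.7 216.3]
[0.5825 0.0076 0.2155] [-2.8  0.1  6.7] [ 0.22  0.15 -0.07] 4.7667
236 lo [-33. -25. 188.] hi [ 10.   9. 193.] ((-18.424551010131836, 1.4656902551651), 33.20003128051758)
```

```bash
python3 -m creep '[[[-2.2,4.5,0],0],[[-4.4,9,0],0],[[-6.6,13.5,0],0],[[-8.7,18,0],0],[[-8.7,18,0],0]]';python3 sj.py; python3 -m creep '[[[-2.2,4.5,0],0],[[-4.4,9,0],0],[[-5.5,11.3,0],0],[[-5.5,11.3,0],0]]';python3 sj.py; python3 look.py p3
python3 - <<'E'
from workcell import camera
import cv2
c=camera("scene");cv2.imwrite("pics/s3.png",cv2.resize(c["pixels"][110:290,230:450,::-1],None,fx=3,fy=3))
E
```

```text
clock: 5.23
position: [0.6024, 0.0048, 0.2155]
ee_rot: [0.589, 0.808, 0.0, -0.0]
ft_force: [-2.6, 1.7, 6.2]
grip_width: 0.996
grasp_force: 3.5
40 lo [  1. -19. 187.] hi [ 19.   9. 193.] ((-2.2696940898895264, -6.698792457580566), 26.47477149963379)
clock: 5.62
position: [0.6148, 0.003, 0.2155]
ee_rot: [0.589, 0.808, 0.0, -0.0]
ft_force: [-2.4, -0.3, 6.9]
grip_width: 1.0
grasp_force: 3.3
4 lo [-19.   1. 187.] hi [-17.   7. 188.] ((-18.10904312133789, 4.347960472106934), 3.143533945083618)
jar ((-5.038593292236328, 13.209787368774414), 7.539492130279541) 332
rail z @60-90 [154.4 194.1 223.9]
[0.6148 0.003  0.2156] [-0.9 -0.3  6.1] [ 0.13 -0.02  0.04] 5.7167
```

View pics/s3.png

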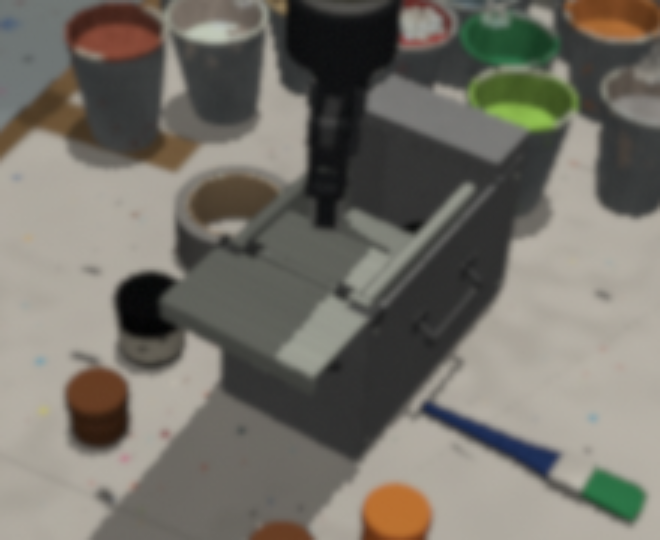

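The jar has gone over the edge and is sliding down the plate; its dark lid shows at (415,228). I'll keep the flap open for a moment and check.

```bash
for i in 1 2; do python3 -m creep '[[[0,0,0],0],[[0,0,0],0],[[0,0,0],0],[[0,0,0],0],[[0,0,0],0]]'|grep -E "clock|ft"; done
python3 - <<'E'
from workcell import camera
import cv2,numpy as np
a=camera("scene")["pixels"][120:220,270:420,::-1];b=camera("wrist")["pixels"][:,:,::-1]
o=np.vstack([cv2.resize(a,(500,333)),cv2.resize(b,(500,267))[:267]]);cv2.imwrite("pics/s4.png",o)
E
```

```text
clock: 6.18
ft_force: [-1.1, 0.2, 5.6]
clock: 6.6
ft_force: [-2.2, 0.0, 5.7]
```

View pics/s4.png

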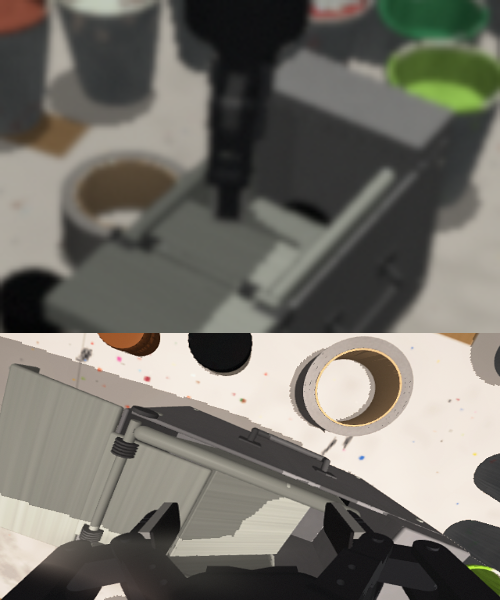

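A dark patch is still at (305,210) in the crop. It could be the jar or just the dark opening, so I'll check its depth.

Run:
```python
from workcell import camera
from h import *
c=camera("scene");B=box(cloud(c));P=c["pixels"]
for v in range(177,194,2):
  print(v,[(u,*B[v,u].round().astype(int).tolist(),int(P[v,u].max())) for u in range(352,376,4)])
```

```text
177 [(352, 136, 56, 57, 48), (356, 156, 56, 44, 48), (360, 160, 47, 45, 52), (364, 162, 37, 49, 52), (368, 163, 26, 53, 52), (372, 161, 14, 61, 52)]
179 [(352, 139, 57, 48, 50), (356, 159, 57, 35, 48), (360, 162, 47, 38, 48), (364, 163, 36, 42, 51), (368, 161, 24, 49, 52), (372, 160, 13, 56, 52)]
181 [(352, 139, 56, 42, 91), (356, 141, 47, 45, 36), (360, 140, 35, 53, 21), (364, 162, 36, 37, 38), (368, 164, 26, 40, 51), (372, 161, 13, 48, 54)]
183 [(352, 83, 25, 90, 129), (356, 131, 40, 50, 86), (360, 130, 29, 56, 25), (364, 140, 24, 51, 9), (368, -605, -359, 760, 44), (372, 164, 14, 40, 80)]
185 [(352, 66, 15, 101, 131), (356, 82, 14, 90, 130), (360, 93, 9, 85, 96), (364, 133, 20, 52, 24), (368, 145, 15, 46, 26), (372, 35, -49, 156, 133)]
187 [(352, 55, 8, 107, 128), (356, 67, 5, 99, 132), (360, 79, 1, 93, 129), (364, 93, -1, 84, 97), (368, 141, 12, 44, 68), (372, 30, -52, 154, 146)]
189 [(352, 42, 1, 114, 99), (356, 51, -4, 109, 129), (360, 66, -6, 101, 131), (364, 77, -10, 94, 129), (368, 19, -49, 155, 134), (372, 25, -55, 154, 119)]
191 [(352, 28, -7, 122, 86), (356, 41, -10, 115, 104), (360, 52, -14, 108, 131), (364, 64, -18, 102, 130), (368, 15, -51, 154, 149), (372, 34, -51, 141, 77)]
193 [(352, -5, -26, 151, 112), (356, 29, -17, 121, 114), (360, 37, -22, 118, 122), (364, 4, -48, 155, 142), (368, 10, -55, 155, 125), (372, 35, -51, 134, 71)]
```

The lid top is at z≈50 mm and x≈135 mm in the box, so the jar stands upright on the inner floor (8 + 42 mm), clear of the plate. I'll withdraw straight up.

```bash
python3 -m creep '[[[0,0,-15],0],[[0,0,-30],0],[[0,0,-45],0],[[0,0,-60],0],[[0,0,-75],0]]'
python3 -m creep '[[[0,0,-20],0],[[0,0,-50],0],[[0,0,-85],0],[[0,0,-115],0],[[0,0,-115],0]]'
python3 -m creep '[[[35,-15,0],0],[[70,-30,0],0],[[105,-45,0],0],[[140,-60,0],0],[[140,-60,0],0]]'
python3 -m creep '[[[0,0,0],0],[[0,0,0],0],[[0,0,0],0],[[0,0,0],0],[[0,0,0],0]]'
python3 - <<'E'
from workcell import camera
import cv2
c=camera("scene");cv2.imwrite("pics/s5.png",cv2.resize(c["pixels"][110:290,230:450,::-1],None,fx=3,fy=3))
E
```

```text
clock: 7.17
position: [0.6141, 0.003, 0.2904]
ee_rot: [0.589, 0.808, -0.0, -0.001]
ft_force: [0.3, 0.3, -0.2]
grip_width: 1.0
grasp_force: 0.0
clock: 7.58
position: [0.6154, 0.0025, 0.4112]
ee_rot: [0.589, 0.808, 0.003, 0.003]
ft_force: [0.6, -0.9, 0.9]
grip_width: 0.999
grasp_force: 0.0
clock: 8.0
position: [0.5106, 0.1242, 0.4047]
ee_rot: [0.585, 0.811, 0.0, -0.002]
ft_force: [0.0, 0.6, -0.4]
grip_width: 1.0
grasp_force: 0.0
clock: 8.42
position: [0.5151, 0.1168, 0.4047]
ee_rot: [0.589, 0.808, -0.0, 0.0]
ft_force: [0.0, 0.7, 0.0]
grip_width: 0.998
grasp_force: 0.0
```

View pics/s5.png

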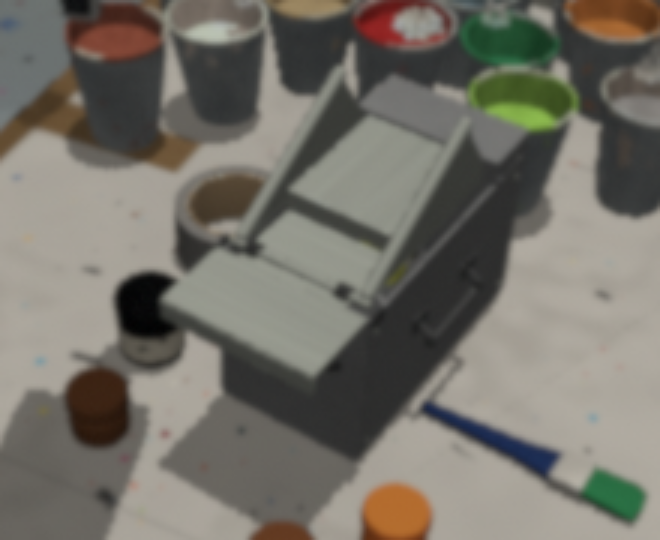

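The flap looks shut, with the bystanders in place. Something yellow shows through the gap at (395,275), so I'll check where the jar is and whether the flap is level.

Run:
```python
from workcell import camera
from h import *
for k in range(2):
  c=camera("scene");B=box(cloud(c));P=c["pixels"].astype(int)
  m=(P[...,0]-P[...,2]>35)&(c["z_map"]>0)&(abs(B[...,1])<65)&(B[...,0]>-120)&(B[...,0]<170)&(P[...,1]-P[...,2]>25)
  v,u=np.nonzero(m)
  print([(a,b,*B[b,a].round().astype(int).tolist(),P[b,a].tolist()) for a,b in list(zip(u,v))[:25]])
p=B[(abs(B[...,1])<35)&(B[...,0]>10)&(B[...,0]<105)&(B[...,2]>140)]
A=np.c_[p[:,0],np.ones(len(p))];print("plate slope",np.linalg.lstsq(A,p[:,2],rcond=None)[0],np.median(p[:,2]))
```

```text
[(np.int64(403), np.int64(151), 165, -52, 165, [125, 154, 89]), (np.int64(363), np.int64(200), 107, 5, 31, [77, 78, 41]), (np.int64(362), np.int64(201), 111, 9, 22, [78, 79, 40]), (np.int64(361), np.int64(202), 108, 10, 20, [83, 83, 43]), (np.int64(362), np.int64(202), 108, 7, 22, [79, 80, 41]), (np.int64(360), np.int64(203), 105, 11, 19, [85, 86, 49]), (np.int64(361), np.int64(203), 109, 10, 16, [83, 84, 46])]
[(np.int64(403), np.int64(151), 168, -51, 163, [126, 154, 89]), (np.int64(363), np.int64(200), 107, 5, 30, [79, 79, 41]), (np.int64(362), np.int64(201), 110, 9, 23, [79, 80, 41]), (np.int64(363), np.int64(201), 108, 5, 26, [77, 78, 41]), (np.int64(361), np.int64(202), 107, 10, 21, [82, 83, 43]), (np.int64(362), np.int64(202), 107, 7, 23, [80, 81, 40]), (np.int64(360), np.int64(203), 109, 13, 15, [86, 86, 50]), (np.int64(361), np.int64(203), 108, 10, 18, [83, 84, 45])]
plate slope [9.53947028e-04 1.64325609e+02] 164.3476845884013
```

The jar's body is inside the case, at x≈108 mm and about 20 mm up. The plate is level at 164 mm, so the flap is shut.

```bash
python3 -c "
from workcell import manip
print(manip.hand_in())"
```

```text
the job is handed in; nothing more can be done
None
```

The small ink jar is inside the drop box and the flap has sprung shut over it; I handed the job in at about 8.5 s of robot time, but the hand-in returned no verdict.

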